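# Set the tube mixer to speed 4 and start it

## Robot

A 7-joint arm with a two-finger parallel gripper is mounted at the origin on the work surface. World frame = base frame: x ahead of the robot, y to its left, z up, the work surface at z = 0. Lengths are in m, angles in rad, forces in N, time in s.
With the tool pointing down it reaches from about 0.425 to 0.95 m from the base axis. Payload 4.7 kg.
Tool frame: the origin (TCP) lies midway between the tips of the shut fingers; the grasp point (between the pads) lies 19 mm behind it; z points along the fingers, y is the line along which they close (so a half turn about z gives the same grasp; the last joint's range is limited). The gripper opens to 85 mm and grips with 20 to 120 N. Pads are 22 mm wide; open, the fingers measure 114 mm over their backs; the gripper's body (76 mm by 85 mm) begins 54 mm behind the grasp point. The pads swing forward as they close: fully open they stand 13 mm farther back than shut.
Start: joints at [-1.197, 0.469, -0.049, 1.532, 0.024, 1.141, -0.082], TCP at [0.265, 0.621, 0.231] pointing down, gripper open.
Joint ranges: [-2.59, 2.59], [-0.33, 1.99], [-1.39, 1.29], [0.1, 2.45], [-1.04, 4.18], [0.21, 1.99], [-2.66, 2.66]. Speed limits (rad/s): [2.57, 2.57, 3.14, 3.14, 3.14, 3.14, 3.14].

## Interface

Orientations are given as a rotation vector (axis times angle).
In Python, from rig import manip gives the robot as it stands. The module is installed in compiled form; this text tells all that it offers.
- The arm moves only by the shell command python3 -m pendant 'ROWS'. ROWS is JSON, a list of rows, each a list of 7 numbers: the shift along the tool's x, y, z in cm, then the turn, a rotation vector about the tool's x, y, z in degrees, then the finger opening in cm, from 0 to 8.54. A call has 1 to 10 rows; each row shifts and turns the commanded pose from where the row before left it, along the tool's axes as they then stand; what a row does not reach is not made up. A row lasts 1/10 s, in which the tool goes at most 50 mm and 8.59 degrees, less where a joint would pass 70% of its speed; a pose out of reach is approached as far as the arm can. A call is refused whole if a number of a shift passes 5 or a number of a turn 8.59, either way. A call with a gripper value outside its range is refused whole. The fingers move at their own pace and stop on an object; the grip force is fixed at half the most. Time passes only in rows, so rows that do not move let the fingers close. It gives the time, the measured TCP pose, the force, the opening and the grip force at its end, in the units of the state.
- manip.state(): the state, without advancing time (a new reading comes with each control period).
- manip.snapshot(name): name is "scene" or "top" or "wrist"; returns a dict with "image" (420x560x3 uint8, red, green, blue), "z_map" (420x560 float32, m along the optical axis (not along the pixel's ray), 0 where there is no reading), "fx", "fy", "cx", "cy" (pixels), "D" ([k1, k2, p1, p2, k3] as OpenCV has them; the pictures are not rectified), "rvec" (rotation vector, rad) and "tvec" (3), from world to camera coordinates, as OpenCV has them; the wrist camera has in their place "T_tool_cam" (4x4, takes a point from camera to tool coordinates, whose origin is the TCP and whose axes are the flange's). Camera axes: x right, y down, z forward; pixel columns grow to the right and rows downward; lengths in m; the calibration is good to about 2 mm. A picture is of the moment at which its call begins: read the wrist's pose just before it.
- manip.close_job(): hands the job in; it is judged then, once.
The state is a dict: "time_s": time; "joint_positions": joint angles; "dq": joint speeds; "effort": joint torques, N m; "position": TCP position; "eef_rot": TCP orientation; "force": force on the tool from outside, world axes, zero at the start; "ft_torque": the same for the moment, N m; "gripper_width": finger opening in m; "gripper_force": force on a finger pad.
Only numpy, scipy, OpenCV 4.12 (cv2) and the standard library are available. Lean on these libraries where they do the work, as an engineer would, in place of code of your own. Each camera call takes 0.05 s, during which the arm holds its last target. There are 200 camera calls.

## Task

Set the tube mixer's selector to speed 4, which is the fourth click clockwise from the off dot, by pushing its wing gently with a fingertip; do not pinch or grip the wing. Once it sits in that click, press the round start button fully down with a fingertip and let it come back up, never pressing it at any other speed. Leave the vial, beaker and bottle alone and move clear of everything.

Things in the scene. Friction and masses are not known exactly. Their poses are not given: they have to be found in the camera images.
- mixer: Benchtop tube mixer, fixed to the bench: white case 220 (x) x 360 (y) x 90 mm high, flat level deck on top. Origin: centre of its underside on the bench; +x of the mixer points to its back, +y to its left (to the foam head), z up. On the deck at (5, 105) mm from the origin stands a black round foam tube head with capped tubes, 124 mm across, 57 mm high. The selector's axis is at (25, -60) mm and the start button at (-70, -125) mm. Its place and yaw on the bench vary.
- dial_axis (a point): Point on the selector's turning axis at deck height (90 mm above the bench); the axis is vertical. Axes as the mixer's. Round it the deck carries a flat printed scale between 54 and 70 mm from the axis: a ring-shaped dot for off (position 0) in the mixer's +y direction, then six ticks for speeds 1 to 6, every 30 degrees clockwise seen from above (speed 3 in the mixer's +x direction), each tick a little longer than the last.
- selector (a joint): Angle of the selector, rad, growing clockwise seen from above: 0 = off (wing towards the mixer's +y), 0.524 per click, speed 4 = 2.094, speed 6 = 3.142; stops just outside 0 and 3.142. It starts in off, 1 or 2. Sprung clicks: about 0.1 N m (2.7 N at 38 mm from the axis) is needed to leave a click; past half way it snaps forward into the next click by itself and rests there within 0.03 rad.
- wing: The selector's wing, the only part to push: a grey bar 12 mm thick, 26 mm high, from 12 mm behind the axis to 48 mm ahead of it, with a white line on top of its pointing end. It stands on, and is one with, a disc of 30 mm radius and 9 mm height. Origin: on the turning axis at deck height; its +y axis points along the wing to the pointing end, z up. Top of the wing 35 mm above the deck; outside the disc (beyond 30 mm) the deck lies free under a 9 mm gap.
- wing_tip (a point): Middle of the wing's pointing end face, 48 mm from the axis, 22 mm above the deck. Axes as the wing's.
- start (a joint): Travel of the start button, m: 0 = up, 0.006 = fully down. A spring returns it; about 1.5 N to begin, 5 N fully down.
- start_top (a point): Centre of the top face of the round start button, 28 mm across, in a collar of 44 mm diameter and 12 mm high; the top face is 22 mm above the deck when up; pressed straight down.
- vial: Capped sample vial, 28 mm diameter, 55 mm high, 50 g, standing loose on the mixer's deck near (-70, 45) mm. Origin: centre of its underside. To be left alone.
- beaker: Glass beaker, 72 mm wide at the rim, 95 mm high, standing loose on the bench to the right (-y) of the mixer. Origin: centre of its underside. To be left alone.
- bottle: White capped bottle, 60 mm diameter, 150 mm high, standing loose on the bench to the left (+y) of the mixer. Origin: centre of its underside. To be left alone.

How it is judged:
By the outcome, as a careful person would: the job done as asked, in the order asked, and still so for the second after the job is handed in, with the robot touching nothing.
It also fails if it takes over 58 s, if anything falls off the work surface, if the arm or the gripper's body presses on something with over 40 N, if the wrist force passes 120 N, or if a joint passes its speed limit or range.

## Working session

There is one attempt and no reset: what is moved stays moved. The work goes in short steps, Python scripts to look and compute and a shell command to move; the robot and the scene stay as the last step left them, time stands still between calls to the robot, and variables do not carry over. Pictures are saved under pics/ and viewed, at most 10 in all, crops included, and the job is handed in when it is done.

```bash
mkdir -p pics; cat > h.py <<'E'
import numpy as np, cv2
from rig import manip
from scipy.spatial.transform import Rotation as R
def snap(n,f):
    s=manip.state(); d=manip.snapshot(n); cv2.imwrite(f'pics/{f}.png',d['image'][:,:,::-1]); 
    d['pos']=np.array(s['position']); d['rot']=np.array(s['eef_rot']); np.save(f'pics/{f}.npy',d,allow_pickle=True); return d
def load(f): return np.load(f'pics/{f}.npy',allow_pickle=True).item()
def w(d,u,v,z=None):
    K=np.array([[d['fx'],0,d['cx']],[0,d['fy'],d['cy']],[0,0,1.]])
    x,y=cv2.undistortPoints(np.array([[[u,v]]],float),K,np.array(d['D']))[0,0]
    if 'rvec' in d:
        Rc=R.from_rotvec(np.ravel(d['rvec'])).as_matrix().T; o=-Rc@np.ravel(d['tvec'])
    else:
        T=np.array(d['T_tool_cam']); Rt=R.from_rotvec(d['rot']).as_matrix(); Rc=Rt@T[:3,:3]; o=Rt@T[:3,3]+d['pos']
    r=Rc@np.array([x,y,1]); 
    t=d['z_map'][int(round(v)),int(round(u))] if z is None else (z-o[2])/r[2]
    return o+t*r
E
python3 - <<'E'
from h import *
s=manip.state(); print(s)
a=snap('top','top');b=snap('scene','scene')
cv2.imwrite('pics/both.png',cv2.resize(np.hstack([a['image'],b['image']])[:,:,::-1],(800,300)))
cv2.imwrite('pics/topbig.png',cv2.resize(a['image'][:,:,::-1],(784,588)))
E
```

```text
{'time_s': 0.0, 'joint_positions': array([-1.19691648,  0.46943656, -0.04858936,  1.53370454,  0.02407672,
        1.14099798, -0.08229731]), 'dq': array([ 0.00137091,  0.00137703,  0.0022504 , -0.00010796, -0.0003936 ,
        0.00135842,  0.00032902]), 'effort': array([ 8.89678518e-05, -5.10317016e+01, -4.62934328e-02, -2.37705159e+01,
        1.08295970e-02,  7.60559138e-03, -2.29332223e-06]), 'position': array([0.26434078, 0.62044493, 0.2302602 ]), 'eef_rot': array([-6.28318344e-01, -3.07777189e+00,  3.03487487e-03]), 'force': array([ 0.06919976, -0.99197947,  0.37722444]), 'ft_torque': array([0.01227721, 0.0199869 , 0.01770171]), 'gripper_force': 0.0, 'gripper_width': 0.08504041671838426}
```

View pics/topbig.png

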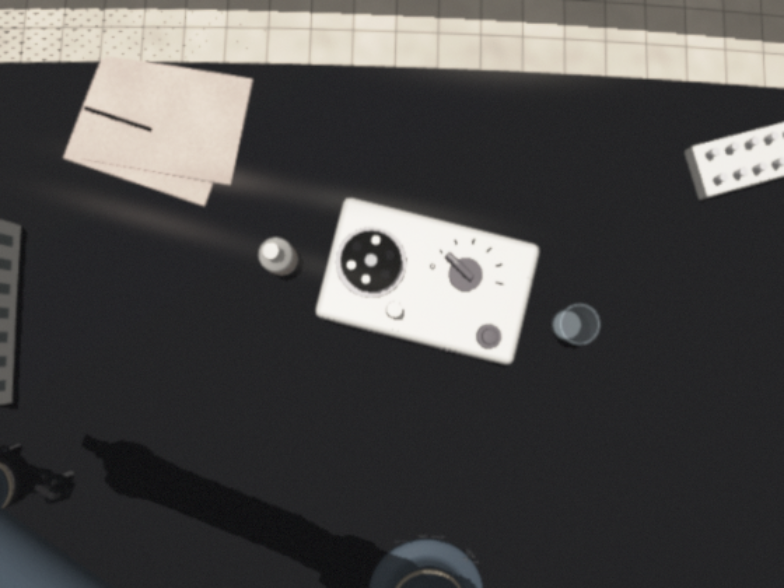

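View pics/scene.png

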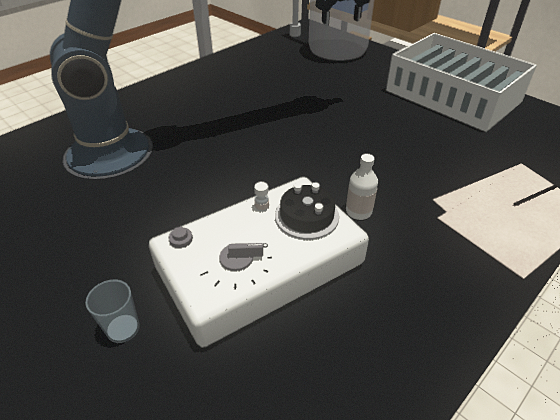

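The top picture (784 px wide) shows the mixer with the disc at (465,274), the off ring at (432,266), and the start button at (488,336). The wing points to about (449,256), which looks like speed 1. The bottle is on the left and the beaker on the right.

```bash
python3 - <<'E'
from h import *
d=load('top')
c=[w(d,u/1.4,v/1.4,.09) for u,v in[(347,199),(539,247),(513,363),(317,315)]]
cen=sum(c)/4; print(np.round(c,3),cen)
yd=(c[0]-c[1])+(c[3]-c[2]); yd/=np.linalg.norm(yd); yaw=np.arctan2(-yd[0],yd[1]); print('yaw',yaw)
print([np.linalg.norm(c[i]-c[(i+1)%4]) for i in range(4)])
M=lambda x,y:cen[:2]+np.array([[np.cos(yaw),-np.sin(yaw)],[np.sin(yaw),np.cos(yaw)]])@[x,y]
print('axis',M(.025,-.06),'start',M(-.07,-.125), 'vial',M(-.07,.045))
for n,u,v,z in[('off',432,266,.09),('axis',465,274,.099),('start',488,336,.112),('tip',449,256,.125),('tail',471,279,.125),('deckz',500,300,None),('beaker',578,325,.095)]: print(n,w(d,u/1.4,v/1.4,z))
E
```

```text
[[ 0.719  0.162  0.09 ]
 [ 0.644 -0.179  0.09 ]
 [ 0.439 -0.137  0.09 ]
 [ 0.513  0.208  0.09 ]] [0.57858238 0.01379334 0.09      ]
yaw -0.21303333923952847
[np.float64(0.3493801204529188), np.float64(0.2096181223975517), np.float64(0.35250569702660894), np.float64(0.21065422941979103)]
axis [ 0.59033169 -0.05013594] start [ 0.48373658 -0.09358112] vial [0.51967894 0.07257587]
off [0.60453983 0.00981406 0.09      ]
axis [ 0.59150816 -0.04743818  0.099     ]
start [ 0.48486174 -0.08808495  0.112     ]
tip [ 0.619359   -0.01629839  0.125     ]
tail [ 0.58113687 -0.05484882  0.125     ]
deckz [ 0.54817068 -0.11030633  0.09522875]
beaker [ 0.5082262  -0.24955619  0.095     ]
```

```bash
cat >> h.py <<'E'
def plan(target,ydir=None):
    """remaining shift in tool axes cm, and z turn deg options so tool y is along world heading ydir (deg)"""
    s=manip.state(); Rt=R.from_rotvec(s['eef_rot']).as_matrix()
    print('pos',np.round(s['position'],4),'zaxis',np.round(Rt[:,2],3),'tool y heading',np.degrees(np.arctan2(Rt[1,1],Rt[0,1])).round(1),'F',np.round(s['force'],1),'t',s['time_s'],'q',np.round(s['joint_positions'],2))
    print('shift cm tool',np.round(Rt.T@(np.array(target)-s['position'])*100,2))
    if ydir is not None:
        a=np.degrees(np.arctan2(Rt[1,1],Rt[0,1])); dz=-(ydir-a) # tool z down
        print('turn z deg', (dz+180)%360-180, 'or',(dz+360)%360-180)
E
python3 - <<'E'
from h import *
ax=np.array([.591,-.0485]);p=np.radians(47.8);r=np.array([np.cos(p),np.sin(p)]);t=np.array([-r[1],r[0]])
T=ax+.038*r+.035*t;print(T)
plan([*T,.25],137.8)
print(manip.snapshot('wrist')['T_tool_cam'])
E
```

```text
[0.59059722 0.0031608 ]
pos [0.2644 0.6205 0.2304] zaxis [-0.001 -0.002 -1.   ] tool y heading 66.9 F [-0.6  0.2 -0.8] t 0.1 q [-1.2   0.47 -0.05  1.53  0.02  1.14 -0.08]
shift cm tool [-54.21 -44.01  -1.88]
turn z deg -70.87813933959232 or 109.12186066040766
[[ 7.84727446e-04 -9.61822961e-01 -2.73671290e-01  6.96741239e-02]
 [ 9.99999631e-01  6.58875598e-04  5.51776831e-04 -1.27464395e-03]
 [-3.50396291e-04 -2.73671622e-01  9.61823123e-01 -1.42251312e-01]
 [ 0.00000000e+00  0.00000000e+00  0.00000000e+00  1.00000000e+00]]
```

```bash
python3 -m pendant '[[-3.4,-2.75,-0.2,0,0,0,0],[-3.4,-2.75,-0.2,0,0,0,0],[-3.4,-2.75,-0.2,0,0,0,0],[-3.4,-2.75,-0.2,0,0,0,0],[-3.4,-2.75,-0.2,0,0,0,0],[-3.4,-2.75,-0.2,0,0,0,0],[-3.4,-2.75,-0.2,0,0,0,0],[-3.4,-2.75,-0.2,0,0,0,0],[-3.4,-2.75,-0.2,0,0,0,0],[-3.4,-2.75,-0.2,0,0,0,0]]' && python3 -m pendant '[[-3.4,-2.75,0,0,0,0,0],[-3.4,-2.75,0,0,0,0,0],[-3.4,-2.75,0,0,0,0,0],[-3.4,-2.75,0,0,0,0,0],[-3.4,-2.75,0,0,0,0,0],[-3.2,-2.7,0,0,0,0,0],[0,0,0,0,0,7,0],[0,0,0,0,0,7,0],[0,0,0,0,0,5.1,0],[0,0,0,0,0,0,0]]'
python3 - <<'E'
from h import *
plan([.5906,.003,.25],47.8)
d=snap('wrist','w1'); cv2.imwrite('pics/w1b.png',cv2.resize(d['image'][:,:,::-1],(784,588)))
E
```

```text
time_s: 1.15
position: [0.47, 0.233, 0.2513]
eef_rot: [-0.628, -3.078, -0.0]
force: [1.2, 1.0, -0.6]
gripper_width: -0.0001
gripper_force: 0.0
time_s: 2.15
position: [0.5907, 0.0042, 0.2509]
eef_rot: [-1.13, -2.931, 0.001]
force: [0.5, 0.1, -1.0]
gripper_width: 0.0002
gripper_force: 0.0
pos [0.5907 0.0042 0.2509] zaxis [-0.001 -0.    -1.   ] tool y heading 47.8 F [ 0.5  0.1 -1. ] t 2.15 q [-0.33  0.32  0.33  1.73 -0.11  1.11  0.86]
shift cm tool [-0.07 -0.1   0.09]
turn z deg 0.026427901092205275 or -179.97357209890782
```

View pics/w1b.png

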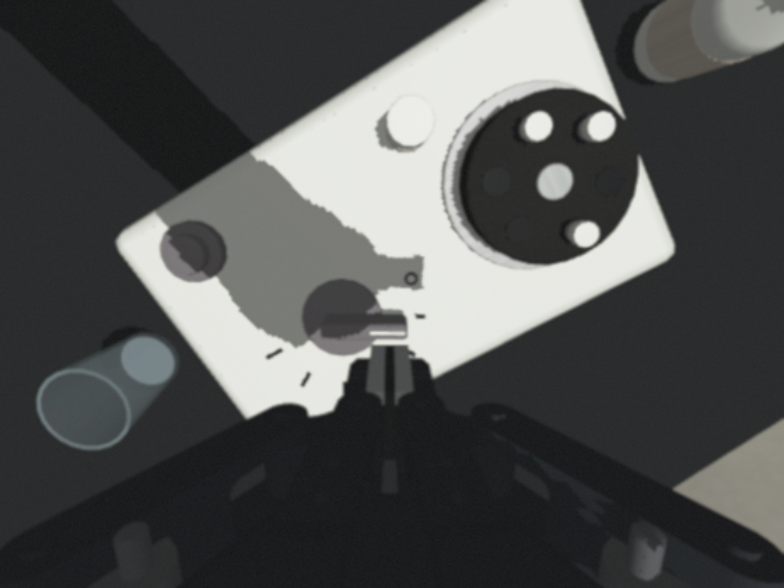

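The wrist view (784 px wide) shows the disc at (343,318), the wing tip at about (405,325), the tick for speed 1 at (420,316), the off ring at (411,278) and the start button at (190,251).

```bash
python3 - <<'E'
from h import *
d=load('w1')
P={}
for n,u,v,z in[('off',411,278.5,.09),('axis',343,317,.095),('start',193,251,.102),('tick1',420,316.5,.09),('wtip',407,325,.122),('c1',478,0,.09),('c4',118,240,.088),('tick6',274,353,.09),('tick5',306,379,.09),('cornerback',672,250,.088)]: P[n]=w(d,u/1.4,v/1.4,z);print(n,P[n])
a=(P['off']-P['axis']);print(np.degrees(np.arctan2(a[1],a[0])),np.linalg.norm(a[:2]))
for n in('tick1','tick5','tick6'):
  b=P[n]-P['axis'];print(n,np.degrees(np.arctan2(b[1],b[0])),np.linalg.norm(b[:2]))
E
```

```text
off [0.60558632 0.01089184 0.09      ]
axis [ 0.592681   -0.04565126  0.095     ]
start [ 0.48658435 -0.08696521  0.102     ]
tick1 [ 0.63246863 -0.00365356  0.09      ]
wtip [ 0.62124876 -0.00861327  0.122     ]
c1 [0.50006862 0.15863167 0.09      ]
c4 [ 0.44301826 -0.12716988  0.088     ]
tick6 [ 0.57899127 -0.10742834  0.09      ]
tick5 [ 0.61139516 -0.10485914  0.09      ]
cornerback [0.71676142 0.16465627 0.088     ]
77.14312105501482 0.057997153489991835
tick1 46.54791688966917 0.05785207530680258
tick5 -72.45952616894199 0.062095027459107124
tick6 -102.4947713026928 0.06327571421697631
```

```bash
python3 -m pendant '[[0,0,4,0,0,0,0],[0,0,4,0,0,0,0],[0,0,3,0,0,0,0],[0,0,2,0,0,0,0],[0,0,1.4,0,0,0,0],[0,0,0,0,0,0,0]]' && python3 -m pendant '[[-0.4,0,0,0,0,0,0],[-0.4,0,0,0,0,0,0],[-0.4,0,0,0,0,0,0],[-0.3,0,0,0,0,0,0],[-0.2,0,0,0,0,0,0],[0,0,0,0,0,0,0]]'
python3 - <<'E'
from h import *
plan([.592,-.048,.106],47.5)
d=snap('wrist','w2'); cv2.imwrite('pics/w2b.png',cv2.resize(d['image'][100:320,130:430,::-1],(780,572)))
E
```

```text
time_s: 2.8
position: [0.5897, 0.0044, 0.1055]
eef_rot: [-1.127, -2.929, 0.002]
force: [0.2, 0.1, -0.5]
gripper_width: 0.0001
gripper_force: 0.0
time_s: 3.4
position: [0.6038, -0.0075, 0.1075]
eef_rot: [1.131, 2.931, 0.0]
force: [0.1, 0.2, -0.8]
gripper_width: -0.0001
gripper_force: 0.0
pos [ 0.6038 -0.0075  0.1075] zaxis [ 0.  0. -1.] tool y heading 47.8 F [ 0.1  0.2 -0.8] t 3.4 q [-0.27  0.49  0.29  1.84 -0.18  0.83  0.94]
shift cm tool [-1.85 -3.79  0.15]
turn z deg 0.2966567086210148 or -179.70334329137899
```

View pics/w2b.png

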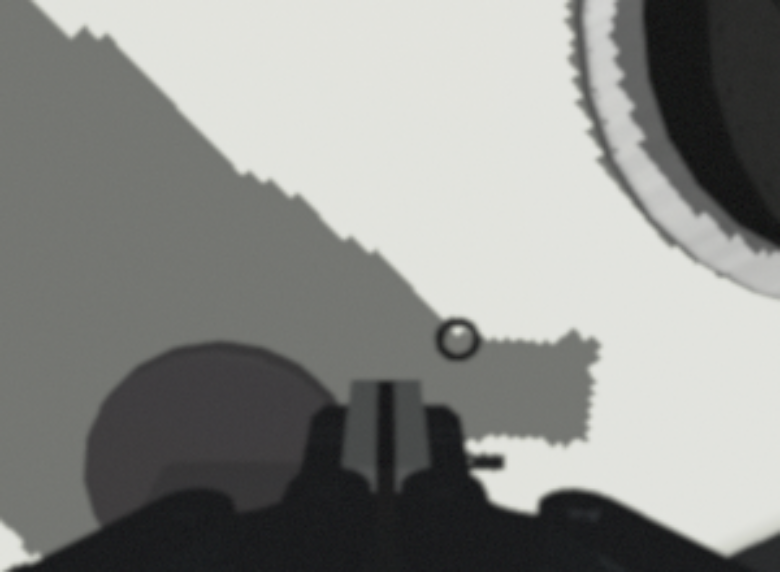

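The fingertip sits just behind the wing at about 38 mm from the axis, with no contact yet. The off ring (457,338) and tick 1 (487,462) confirm the frame. I'll start the arc push.

```bash
python3 -m pendant '[[-0.1,0,0.1,0,0,0,0],[-0.1,0,0,0,0,0,0],[-0.2,0.08,0,0,0,3,0],[-0.2,0.08,0,0,0,3,0],[-0.2,0.08,0,0,0,3,0]]'; python3 -m pendant '[[-0.2,0.08,0,0,0,3,0],[-0.2,0.08,0,0,0,3,0],[-0.2,0.08,0,0,0,3,0]]';python3 -m pendant '[[-0.2,0.08,0,0,0,3,0],[-0.2,0.08,0,0,0,3,0],[-0.2,0.08,0,0,0,3,0]]'
python3 - <<'E'
from h import *
plan([.592,-.048,.106],47.5)
for n in('top','scene'): snap(n,n+'2')
a=cv2.imread('pics/top2.png')[140:260,290:400];b=cv2.imread('pics/scene2.png')[180:300,190:300]
cv2.imwrite('pics/c2.png',cv2.resize(np.hstack([a,b]),(792,432),interpolation=3))
E
```

```text
time_s: 3.95
position: [0.6101, -0.0102, 0.106]
eef_rot: [-1.358, -2.83, -0.0]
force: [-1.0, 1.2, 0.9]
gripper_width: 0.0003
gripper_force: 1.0
time_s: 4.25
position: [0.6163, -0.0143, 0.1062]
eef_rot: [-1.577, -2.716, -0.0]
force: [-0.2, 1.0, 0.5]
gripper_width: 0.0002
gripper_force: 0.0
time_s: 4.55
position: [0.6212, -0.0187, 0.1062]
eef_rot: [-1.786, -2.584, 0.0]
force: [0.3, -0.7, -0.2]
gripper_width: -0.0002
gripper_force: 0.0
pos [ 0.6212 -0.0187  0.1062] zaxis [-0.  0. -1.] tool y heading 20.7 F [ 0.3 -0.7 -0.2] t 4.55 q [-0.33  0.54  0.41  1.8  -0.27  0.86  0.56]
shift cm tool [-1.7  -3.77  0.02]
turn z deg -26.788130438104844 or 153.21186956189518
```

View pics/c2.png

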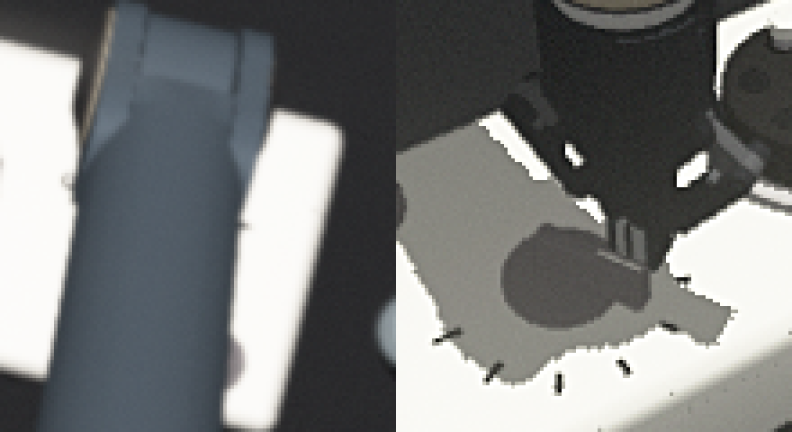

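In the scene crop (right half), the wing now points at the second tick (668,327), so it has clicked into speed 2. I'll continue the same arc.

```bash
python3 -m pendant '[[-0.2,0.08,0,0,0,3,0],[-0.2,0.08,0,0,0,3,0],[-0.2,0.08,0,0,0,3,0],[-0.2,0.08,0,0,0,3,0],[-0.2,0.08,0,0,0,3,0],[-0.2,0.08,0,0,0,3,0],[-0.2,0.08,0,0,0,3,0],[-0.2,0.08,0,0,0,3,0]]'; python3 - <<'E'
from h import *
plan([.592,-.048,.106],47.5)
E
python3 -m pendant '[[-0.2,0.08,0,0,0,3,0],[-0.2,0.08,0,0,0,3,0],[-0.2,0.08,0,0,0,3,0],[-0.2,0.08,0,0,0,3,0]]'
python3 - <<'E'
from h import *
plan([.592,-.048,.106],47.5)
snap('scene','scene3')
b=cv2.imread('pics/scene3.png')[180:300,190:300]
cv2.imwrite('pics/c3.png',cv2.resize(b,(550,600),interpolation=3))
E
```

```text
time_s: 5.45
position: [0.6302, -0.0331, 0.1062]
eef_rot: [-2.283, -2.158, -0.0]
force: [0.6, 0.1, 0.4]
gripper_width: 0.0001
gripper_force: 0.0
pos [ 0.6302 -0.0331  0.1062] zaxis [-0.  0. -1.] tool y heading -3.2 F [0.6 0.1 0.4] t 5.45 q [-0.38  0.57  0.52  1.78 -0.35  0.88  0.24]
shift cm tool [-1.7  -3.74  0.02]
turn z deg -50.70920166538673 or 129.29079833461327
time_s: 5.85
position: [0.6324, -0.0395, 0.1062]
eef_rot: [-2.493, -1.908, -0.002]
force: [-0.2, 2.8, 1.9]
gripper_width: 0.0002
gripper_force: 1.5
pos [ 0.6324 -0.0395  0.1062] zaxis [-0.001  0.003 -1.   ] tool y heading -15.2 F [-0.2  2.8  1.9] t 5.85 q [-0.4   0.58  0.57  1.78 -0.39  0.89  0.08]
shift cm tool [-1.88 -3.68  0.02]
turn z deg -62.6550687914 or 117.34493120860003
```

View pics/c3.png

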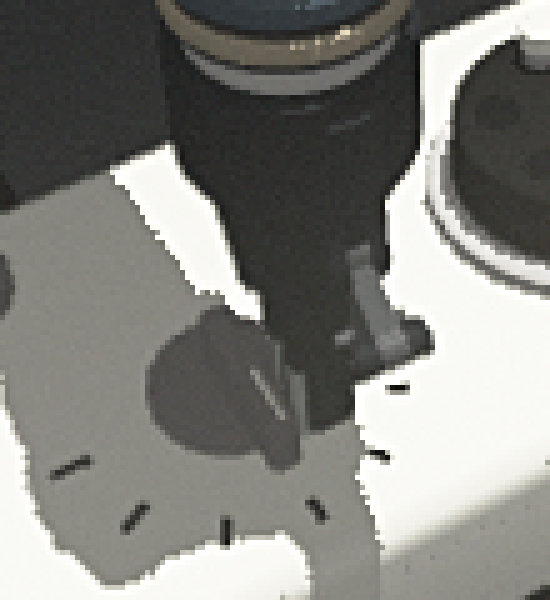

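The wing points at the third tick (317,510), so it's in speed 3 with the fingertip in contact. The last click goes in small steps.

```bash
python3 -m pendant '[[-0.2,0.08,0,0,0,3,0],[-0.2,0.08,0,0,0,3,0],[-0.2,0.08,0,0,0,3,0]]';python3 -m pendant '[[-0.13,0.05,0,0,0,2,0]]';python3 -m pendant '[[-0.13,0.05,0,0,0,2,0]]';python3 -m pendant '[[-0.13,0.05,0,0,0,2,0],[0,0,0,0,0,0,0]]';
python3 - <<'E'
from h import *
plan([.592,-.048,.106],47.5)
snap('scene','scene4')
b=cv2.imread('pics/scene4.png')[180:300,190:300]
cv2.imwrite('pics/c4.png',cv2.resize(b,(550,600),interpolation=3))
E
```

```text
time_s: 6.2
position: [0.6327, -0.0471, 0.1062]
eef_rot: [-2.636, -1.707, -0.0]
force: [-0.4, 1.4, 0.8]
gripper_width: -0.0002
gripper_force: 0.4
time_s: 6.3
position: [0.6327, -0.0494, 0.1062]
eef_rot: [-2.667, -1.661, 0.0]
force: [-0.0, -0.6, 0.5]
gripper_width: -0.0
gripper_force: 0.0
time_s: 6.4
position: [0.6325, -0.0512, 0.1062]
eef_rot: [2.696, 1.612, -0.0]
force: [0.6, 0.7, 0.7]
gripper_width: -0.0001
gripper_force: 0.0
time_s: 6.6
position: [0.6324, -0.0527, 0.1063]
eef_rot: [2.724, 1.565, -0.0]
force: [0.2, 0.1, -0.1]
gripper_width: 0.0002
gripper_force: 0.0
pos [ 0.6324 -0.0527  0.1063] zaxis [-0. -0. -1.] tool y heading -30.2 F [ 0.2  0.1 -0.1] t 6.6 q [-0.43  0.6   0.64  1.78 -0.44  0.91 -0.12]
shift cm tool [-1.62 -3.72  0.03]
turn z deg -77.72846365291728 or 102.2715363470827
```

View pics/c4.png

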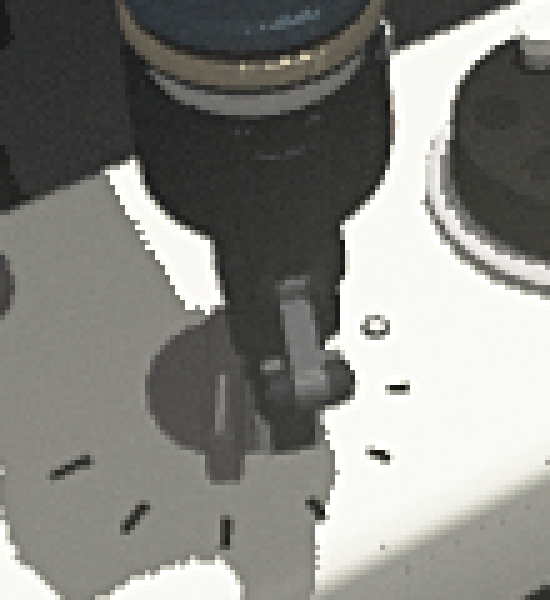

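The wing points at the fourth tick (225,530), which is speed 4, and there's no contact force. I'll back off and rise.

```bash
python3 -m pendant '[[0.5,0,0,0,0,0,0],[1,0,0,0,0,0,0],[0.5,0,-1,0,0,0,0],[0,0,-3,0,0,0,0],[0,0,-4,0,0,0,0],[0,0,-2,0,0,0,0],[0,0,0,0,0,0,0]]'
python3 - <<'E'
from h import *
plan([.4853,-.0895,.20],0)
E
```

```text
time_s: 7.35
position: [0.645, -0.035, 0.2108]
eef_rot: [2.719, 1.566, 0.011]
force: [0.7, -0.1, -0.7]
gripper_width: -0.0
gripper_force: 0.0
pos [ 0.645  -0.035   0.2108] zaxis [ 0.008  0.    -1.   ] tool y heading -30.1 F [ 0.7 -0.1 -0.7] t 7.35 q [-0.5   0.5   0.71  1.67 -0.36  1.09 -0.22]
shift cm tool [-12.74 -11.08   0.95]
turn z deg -30.13115082210669 or 149.8688491778933
```

```bash
python3 -m pendant '[[-3.5,-2.3,0,0,0,0,0],[-3.5,-2.3,0,0,0,0,0],[-3.5,-2.3,0,0,0,0,0],[-3.5,-2.3,0,0,0,0,0],[-2.7,-1.9,0,0,0,0,0],[0,0,1,0,0,0,0],[0,0,0,0,0,0,0]]'
python3 - <<'E'
from h import *
plan([.4853,-.0895,.16],0)
d=snap('wrist','w5'); cv2.imwrite('pics/w5b.png',cv2.resize(d['image'][:,:,::-1],(784,588)))
E
```

```text
time_s: 8.05
position: [0.4617, -0.1228, 0.1954]
eef_rot: [-2.722, -1.565, 0.001]
force: [0.5, 0.2, -0.3]
gripper_width: 0.0001
gripper_force: 0.0
pos [ 0.4617 -0.1228  0.1954] zaxis [-0.002  0.001 -1.   ] tool y heading -30.2 F [ 0.5  0.2 -0.3] t 8.05 q [-0.51  0.23  0.8   2.06 -0.2   0.93 -0.13]
shift cm tool [4.06 0.37 3.54]
turn z deg -30.185533122881537 or 149.81446687711843
```

View pics/w5b.png

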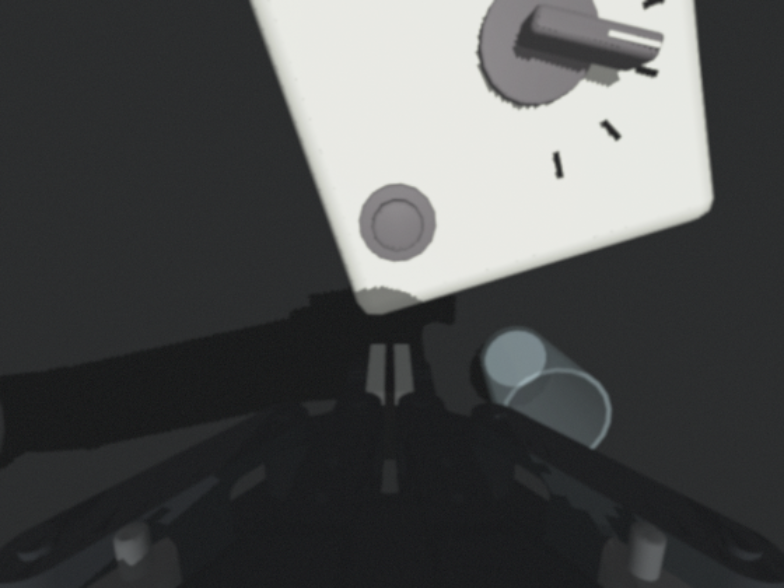

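The wrist view shows the start button's top face at (398,224) and its collar around (397,222). The wing points near the tick at (647,71), with ticks 5 (610,130) and 6 (558,165) below it, so it's at speed 4.

```bash
python3 - <<'E'
from h import *
d=load('w5'); p=w(d,398/1.4,224/1.4,.112); q=w(d,398/1.4,224/1.4); print(p,q)
a=w(d,530/1.4,46/1.4,.099); print(a,[np.linalg.norm(p[:2]-a[:2])])
for u,v in((647,71),(610,130),(558,165)):
  b=w(d,u/1.4,v/1.4,.09)-a;print(np.degrees(np.arctan2(b[1],b[0])),np.linalg.norm(b[:2]))
t,e=w(d,662/1.4,40/1.4,.125),w(d,538/1.4,12/1.4,.125);b=t-e;print('wing',np.degrees(np.arctan2(b[1],b[0])))
plan([p[0],p[1],.125])
E
```

```text
[ 0.48650826 -0.08914683  0.112     ] [ 0.48656251 -0.08900908  0.11323383]
[ 0.58680605 -0.04717602  0.099     ] [np.float64(0.10872532229950019)]
-38.845973202444945 0.06548518198990133
-67.83715820406742 0.06309550775669547
-97.27440323294485 0.061469304376396576
wing -41.64727342609957
pos [ 0.4629 -0.1227  0.1959] zaxis [-0.001  0.    -1.   ] tool y heading -30.1 F [0.1 0.2 0.2] t 8.1 q [-0.51  0.23  0.8   2.06 -0.2   0.93 -0.13]
shift cm tool [4.09 0.37 7.09]
```

```bash
python3 -m pendant '[[2,0.2,1,0,0,0,0],[2.1,0.15,2,0,0,0,0],[0,0,2.5,0,0,0,0],[0,0,1.5,0,0,0,0],[0,0,0,0,0,0,0]]' && python3 -m pendant '[[0,0,0.4,0,0,0,0],[0,0,0.4,0,0,0,0],[0,0,0.3,0,0,0,0],[0,0,0,0,0,0,0]]';  python3 -m pendant '[[0,0,0.3,0,0,0,0],[0,0,0.2,0,0,0,0],[0,0,0.2,0,0,0,0],[0,0,0,0,0,0,0]]'
```

```text
time_s: 8.6
position: [0.486, -0.0886, 0.1242]
eef_rot: [-2.72, -1.569, 0.007]
force: [0.2, -0.1, -0.7]
gripper_width: 0.0002
gripper_force: 0.0
time_s: 9.0
position: [0.4863, -0.0898, 0.1153]
eef_rot: [-2.723, -1.566, -0.0]
force: [0.3, -0.3, -0.1]
gripper_width: -0.0003
gripper_force: 0.0
time_s: 9.4
position: [0.4866, -0.0899, 0.1084]
eef_rot: [2.723, 1.566, 0.001]
force: [-0.1, -0.5, 3.9]
gripper_width: -0.0
gripper_force: 1.7
```

```bash
python3 -m pendant '[[0,0,0.15,0,0,0,0],[0,0,0.1,0,0,0,0],[0,0,0,0,0,0,0]]'; python3 -m pendant '[[0,0,0.1,0,0,0,0],[0,0,0,0,0,0,0],[0,0,0,0,0,0,0]]'
```

```text
time_s: 9.7
position: [0.4866, -0.0899, 0.1061]
eef_rot: [2.723, 1.566, 0.001]
force: [0.4, 0.4, 5.4]
gripper_width: -0.0001
gripper_force: 2.7
time_s: 10.0
position: [0.4867, -0.0899, 0.1059]
eef_rot: [-2.723, -1.566, -0.002]
force: [-3.2, 1.6, 14.6]
gripper_width: -0.0
gripper_force: 7.1
```

The button bottomed out: 14.6 N, with no further travel at z = 0.1059. I'll release, rise and check.

```bash
python3 -m pendant '[[0,0,-0.3,0,0,0,0],[0,0,-0.5,0,0,0,0],[0,0,-1,0,0,0,0],[0,0,-3,0,0,0,0],[0,0,-4,0,0,0,0],[-4,0,-3,0,0,0,0],[-2,0,0,0,0,0,0],[0,0,0,0,0,0,0],[0,0,0,0,0,0,0]]'
python3 - <<'E'
from h import *
d=snap('wrist','w6'); cv2.imwrite('pics/w6b.png',cv2.resize(d['image'][:,:,::-1],(784,588)))
print(manip.state()['force'])
E
```

```text
time_s: 10.9
position: [0.4556, -0.1413, 0.2227]
eef_rot: [-2.722, -1.565, -0.0]
force: [0.3, 0.1, 0.2]
gripper_width: 0.0
gripper_force: 0.0
[ 0.31053865  0.30960945 -0.59340279]
```

View pics/w6b.png

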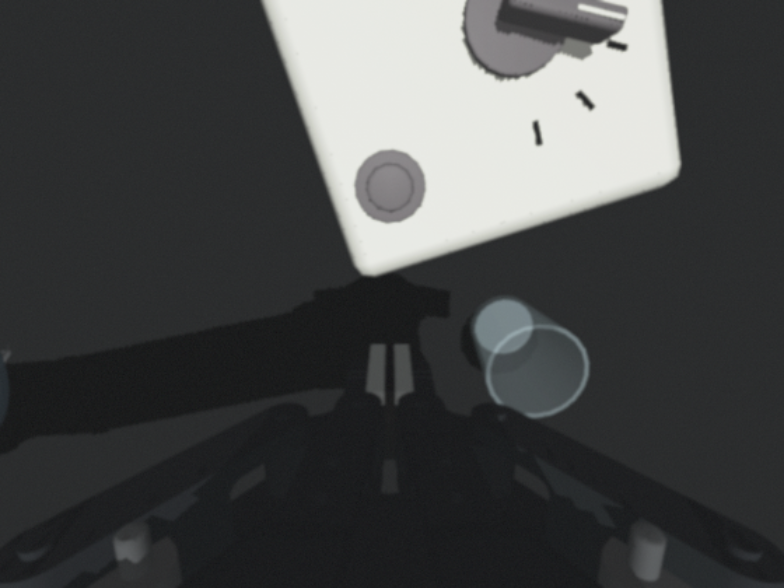

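The button is back up at (390,187), the wing still points at tick 4 near (617,45), and the beaker stands untouched at (537,370). The arm is clear at z = 0.22, so I'm handing in.

```bash
python3 -c "
from h import *
d=load('w6'); print(w(d,390/1.4,187/1.4)); print(manip.close_job())"
```

```text
[ 0.48589293 -0.08986547  0.11197474]
the job is handed in; nothing more can be done
None
```

The selector is at speed 4, the start button was pressed fully down once at that speed and came back up, the arm is clear of everything, and the job was handed in at about 11 s on the robot's clock.

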